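Close the drying box drawer and hold its sprung lid at the index arm

TASK

The drawer of the insect drying box has just been loaded: push it fully shut. Then lift the box's sprung lid, which has a bow handle on its top, until the lid's side edge lies level with the index arm that is clamped beside the box, at the same slope, and finish while still holding the lid there, because its spring would close it. Leave the index arm as it is set and do not disturb the other things on the table.

Things in the scene. Friction and masses are not known exactly. Their poses are not given: they have to be found in the camera images.
- box: Wooden insect drying box, fixed to the table, 210 mm deep (x), 240 mm wide (y), 94 mm high with its lid shut. Origin: centre of its underside, on the table. Its x axis points from its front (drawer side, towards the robot) to its back (hinge side), y to its left, z up; it is turned up to 20 degrees either way. A drawer fills its lower half, a flat lid covers it.
- drawer (a joint): How far the drawer is out of the box front, in m: 0 fully shut, at most 0.12; it starts 50 to 85 mm out. It slides along the box's x axis (out is -x) with about 2 N of friction and stays where it is left. The drawer front is a flat board 216 mm wide, from 9 to 53 mm above the table; with the drawer shut the board's outer face is at box x = -110 mm.
- drawer_pull (a point): Middle of the outer face of the drawer's pull, a wooden block 70 mm wide (y), 14 mm high, standing 22 mm proud of the middle of the drawer front, 32 mm above the table; with the drawer shut this point is at box (-132, 0, 32) mm.
- lid (a joint): Opening angle of the lid, rad: 0 shut (level), grows as the front edge rises, stop at 1.4. Hinged along the box's back top edge. A spring and the lid's weight pull it shut: lifting at the handle takes about 5 N at first and 6 to 8 N at the index angle. It shuts if let go.
- lid_hinge (a point): Middle of the lid's hinge line, at box (105, 0, 90) mm; the hinge line is parallel to the box's y axis. The lid is 210 mm from hinge to front edge, 240 mm wide, 8 mm thick, wooden frame with a clear pane, its mid-plane through the hinge line.
- bow (a point): Steel bow handle fixed upright on the lid near its front edge: a round bar 12 mm thick and 100 mm long parallel to the box's y axis, on a post at each end (88 mm free between the posts). The point is the middle of the bar. With the lid shut it is at box (-65, 0, 139) mm: 170 mm in front of the hinge line and 49 mm above it, the bar's centre 45 mm above the lid's top face. Turns with the lid; its x axis lies along the lid from front to hinge, y along the bar.
- index (a joint): Angle of the index arm, rad, measured as the lid's angle: the lid is level with the arm when lid equals this value. Set between 0.38 and 0.78 and clamped (it moves only if pushed hard).
- index_tip (a point): Free front end of the index arm, a flat aluminium strip 205 mm long, 12 mm high and 5 mm thick that pivots on the lid's hinge line and stands 8 mm outside the lid's left (+y) edge; it slopes up towards the front, with a round black clamp knob 120 mm from the hinge and a small peg near the tip sticking out to the left. The point is 205 mm from the hinge line at box y = 130 mm; its x axis points along the strip to the hinge. A thin steel arc rail stands just outside it.
- dish: Glass dish, 90 mm across, 18 mm high, right of the box; leave alone. Origin: centre of its underside.
- vial: Standing pin vial, 24 mm across, 55 mm high, left of the box; leave alone. Origin: centre of its underside.
- pen: Black marker pen lying, 130 mm long, 14 mm thick, left in front of the box; leave alone. Origin: under its middle.
- forceps: Steel forceps lying, about 125 mm long, 8 mm high, right in front of the box; leave alone. Origin: under the middle.
- block: Wooden block 90 x 60 x 35 mm, far right; leave alone. Origin: centre of its underside.
- lens: Hand lens lying, ring 52 mm across with a 90 mm handle, far right; leave alone. Origin: under the ring's centre.
- board: White pinning board 200 x 150 x 20 mm with pinned beetles, far left; leave alone. Origin: centre of its underside.

How it is judged:
On the way, in this order (a step that is already met when the one before it is completed fails the run):
1. the drawer is pushed fully shut (value of joint drawer below 0.004 m), for 0.2 s.
2. the robot lifts the lid to the index arm's angle, with the drawer still shut (value of joint drawer below 0.004 m and angle between the x axis of bow and the x axis of index_tip, either way round below 0.08 rad and contact force between any of the fingers, the arm and lid above 1.5 N), for 0.3 s.
At the end, for the whole second after the job is handed in: The drawer is shut within 4 mm, the lid is at the index arm's angle within 0.08 rad (4.6 degrees) and still, and the robot is still holding it up (more than 1.5 N between robot and lid) (all of step 2 and velocity of joint lid between -0.05 and 0.05 rad/s); the arm keeps its last pose, push and grip.
It fails at once if the index arm is shifted from its setting (tip moved more than 10 mm) (distance of index_tip from where it was at the start of the episode above 0.01 m).
It fails at once if a bystander is moved more than 30 mm or knocked over (distance of any of dish, vial, pen, forceps, block, lens, board from where it was at the start of the episode above 0.03 m or angle between vial's own z axis and vertical above 0.7 rad).
It also fails if it takes over 53 s, if anything falls off the work surface, if the arm or the gripper's body presses on something with over 40 N, if the wrist force passes 120 N, or if a joint passes its speed limit or range.

ROBOT

A 7-joint arm with a two-finger parallel gripper is mounted at the origin on the work surface. World frame = base frame: x ahead of the robot, y to its left, z up, the work surface at z = 0. Lengths are in m, angles in rad, forces in N, time in s.
With the tool pointing down it reaches from about 0.4 to 0.85 m from the base axis. Payload 4.5 kg.
Tool frame: the origin (TCP) lies at the very end of the fingers, on their centre line; the grasp point (between the pads) lies 19 mm behind it (tcp_to_grasp is the distance from the TCP to the grasp point, in m); z points along the fingers, y is the direction in which the jaws open and shut (so a half turn about z gives the same grasp; the last joint's range is limited). The gripper opens to 88 mm and grips with 3 to 60 N. Pads are 18 mm wide; open, the fingers measure 123 mm over their backs; the gripper's body (75 mm by 187 mm) begins 45 mm behind the grasp point.
Start: joints at [-1.1, 0.689, -0.195, 1.565, 0.157, 0.902, -0.215], TCP at [0.264, 0.566, 0.239] pointing down, gripper open.
Joint ranges: [-3.01, 3.01], [-0.46, 2.08], [-1.47, 1.51], [0.13, 2.56], [-1, 4.14], [0.04, 2.09], [-2.66, 2.66]. Speed limits (rad/s): [2.57, 2.57, 3.14, 3.14, 3.14, 3.14, 3.14].

INTERFACE

Orientations are given as a 3x3 rotation matrix whose columns are the frame's x, y, z axes.
In Python, from plant import sense, camera, camera_info, job_done, tcp_to_grasp gives the robot as it stands.
- The arm moves only by the tool step_arm, never from a script. Its arguments are lists of equal length, an entry for each row: "offset": the shift along the tool's x, y, z in mm, a list of three; "rotation": the turn, a rotation vector about the tool's x, y, z in rad, a list of three; "hand": the closure, from 0 (fully open) to 1 (shut). In form: {"offset": [[tx, ty, tz], ...], "rotation": [[wx, wy, wz], ...], "hand": [hand, ...]}. A call has 1 to 8 rows; each row shifts and turns the commanded pose from where the row before left it, along the tool's axes as they then stand; what a row does not reach is not made up. A row lasts 1/12 s, in which the tool goes at most 41.7 mm and 7.16 degrees, less where a joint would pass 70% of its speed; a pose out of reach is approached as far as the arm can. A call is refused whole if a number of a shift passes 41.7 or a number of a turn 0.125, either way. A call with a gripper value outside its range is refused whole. The fingers move at their own pace and stop on an object; "squeeze" is the grip in N (left out, the last holds). Time passes only in rows, so rows that do not move let the fingers close. It gives the time, the measured TCP pose, the force and the opening at its end, in the units of the state.
- sense(): the state, without advancing time (a new reading comes with each control period).
- camera(name): name is "side" or "top"; returns the picture (400x640x3 uint8, red, green, blue); there is no depth.
- camera_info(name): a dict with "fx", "fy", "cx", "cy" (pixels), "k1" (the pictures are not rectified: a ray, as slopes to the right and down, at radius r is drawn at 1 + k1 r^2 times it, then the intrinsics apply), "extrinsics" (4x4, takes a point from camera to world coordinates). Camera axes: x right, y down, z forward; pixel columns grow to the right and rows downward; lengths in m; the calibration is good to about 2 mm. A picture is of the moment at which its call begins. camera_info takes no time and is no camera call.
- job_done(): hands the job in, once; it reports no verdict.
The state is a dict: "time": time; "joints": joint angles; "dq": joint speeds; "tau": joint torques, N m; "ee_pos": TCP position; "orientation": TCP orientation; "ft_force": force on the tool from outside, world axes, zero at the start; "moment": the same for the moment, N m; "gripper_width": opening from 0.0 (shut) to 1.0 (fully open).
Only numpy, scipy, OpenCV 4.12 (cv2) and the standard library are available. Lean on these libraries where they do the work, as an engineer would, in place of code of your own. Each camera call takes 0.05 s, during which the arm holds its last target.

## Working session

There is one attempt and no reset: what is moved stays moved. The work goes in short steps, Python scripts to look and compute and a tool call to move; the robot and the scene stay as the last step left them, time stands still between calls to the robot, and variables do not carry over. Pictures are saved under pics/ and viewed, and the job is handed in when it is done.

Besides the shell and the picture viewer there is one more tool, called after ">>>" as name(argument=value, ...), one argument or row to a line, values as JSON. step_arm: Moves the arm, as the interface text tells. Its arguments: {"type":"object","properties":{"offset":{"type":"array","items":{"type":"array","items":{"type":"number"}}},"rotation":{"type":"array","items":{"type":"array","items":{"type":"number"}}},"hand":{"type":"array","items":{"type":"number"}},"squeeze":{"type":"number"}},"required":["offset","rotation","hand"]}

```bash
mkdir -p pics; ls; python3 - <<'E'
from plant import *
import cv2,numpy as np
print(sense(), tcp_to_grasp)
for n in("top","side"):
    print(n,{k:np.round(v,4).tolist() for k,v in camera_info(n).items()})
    cv2.imwrite(f"pics/{n}0.png",cv2.cvtColor(camera(n),cv2.COLOR_RGB2BGR))
E
```

```text
pics
{'time': 0.0, 'joints': array([-1.10021124,  0.68997862, -0.19453127,  1.56635997,  0.15731298,
        0.90249799, -0.21510813]), 'dq': array([ 0.00052409, -0.00152869,  0.00071028,  0.00168044,  0.00064551,
       -0.00218778,  0.000206  ]), 'tau': array([ 3.67254179e-04, -5.27579927e+01, -1.26674037e+00, -1.53432155e+01,
       -5.25677903e-02,  6.60976366e-03,  1.74684319e-04]), 'ee_pos': array([0.26416132, 0.56572235, 0.23790958]), 'orientation': array([[-9.06158531e-01,  4.22937682e-01, -6.58071095e-04],
       [ 4.22938173e-01,  9.06156893e-01, -1.72841300e-03],
       [-1.34695331e-04, -1.84453957e-03, -9.99998290e-01]]), 'ft_force': array([-0.74342592,  0.66533969, -0.99933213]), 'moment': array([ 0.03938725, -0.01558061,  0.02434736]), 'gripper_width': 0.9999992324346894} 0.0187
top {'fx': 455.811, 'fy': 455.811, 'cx': 323.7405, 'cy': 202.3794, 'k1': -0.011, 'extrinsics': [[-0.0255, -0.9773, 0.2102, 0.2798], [-0.9997, 0.0255, -0.0024, 0.0371], [-0.003, -0.2102, -0.9777, 1.5414], [0.0, 0.0, 0.0, 1.0]]}
side {'fx': 417.2348, 'fy': 417.2348, 'cx': 322.2288, 'cy': 196.07, 'k1': -0.0101, 'extrinsics': [[-0.9976, -0.0361, 0.0583, 0.5103], [-0.0685, 0.5071, -0.8592, 1.1466], [0.0014, -0.8611, -0.5084, 0.7468], [0.0, 0.0, 0.0, 1.0]]}
```

View pics/top0.png

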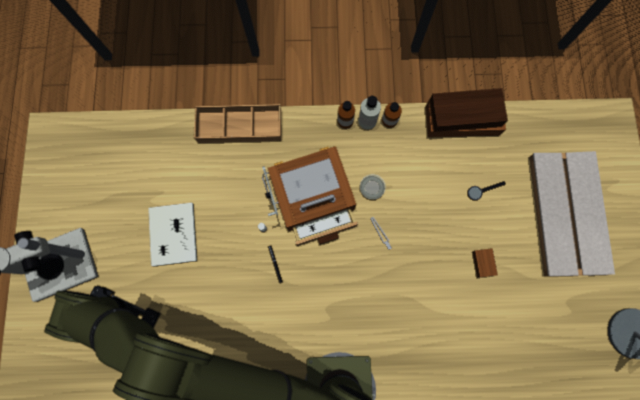

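View pics/side0.png

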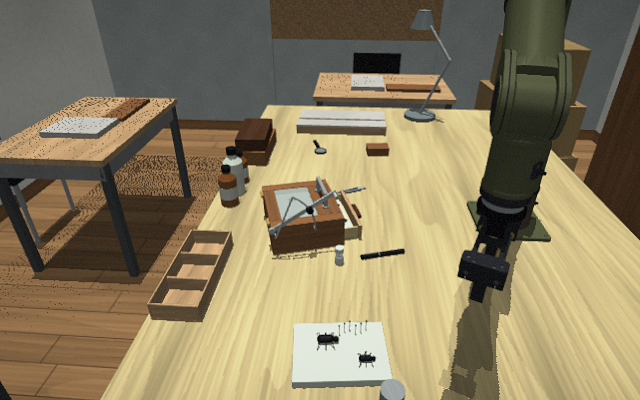

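```bash
cat > h.py <<'E'
from plant import *
import cv2,numpy as np
def ray(n,uv):
    c=camera_info(n);E=np.array(c['extrinsics'])
    d=np.array([(uv[0]-c['cx'])/c['fx'],(uv[1]-c['cy'])/c['fy']]);u=d.copy()
    for _ in range(10): u=d/(1+c['k1']*(u@u))
    v=E[:3,:3]@np.r_[u,1];return E[:3,3],v
def onz(n,uv,z):
    o,v=ray(n,uv);return o+v*(z-o[2])/v[2]
def proj(n,p):
    c=camera_info(n);E=np.array(c['extrinsics'])
    q=E[:3,:3].T@(np.asarray(p,float)-E[:3,3]);u=q[:2]/q[2];u=u*(1+c['k1']*(u@u))
    return np.array([c['fx']*u[0]+c['cx'],c['fy']*u[1]+c['cy']])
def crop(img,x0,y0,w,h,s,name):
    c=cv2.resize(img[y0:y0+h,x0:x0+w],None,fx=s,fy=s,interpolation=cv2.INTER_CUBIC);cv2.imwrite(name,c)
E
python3 - <<'E'
from h import *
crop(cv2.imread('pics/top0.png'),230,130,160,120,5,'pics/t0c.png')
crop(cv2.imread('pics/side0.png'),250,165,130,100,6,'pics/s0c.png')
E
```

```text
(no output)
```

View pics/t0c.png

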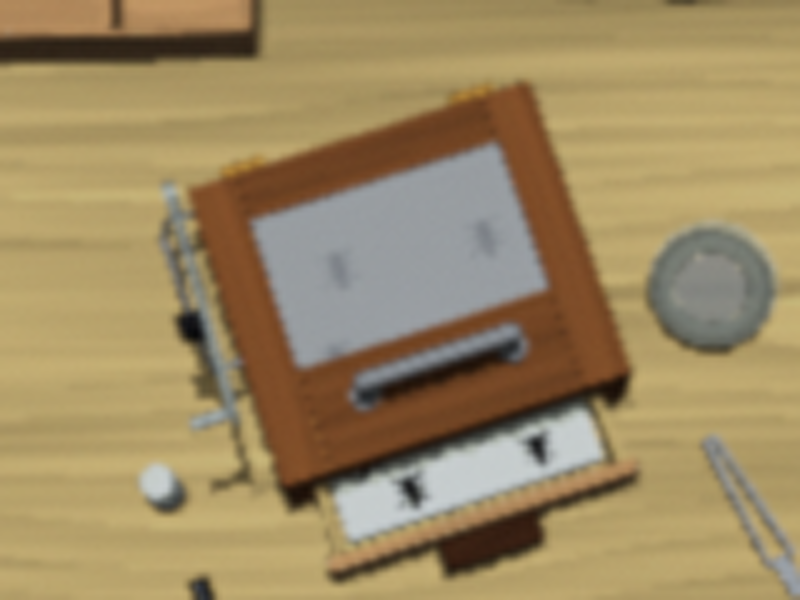

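View pics/s0c.png

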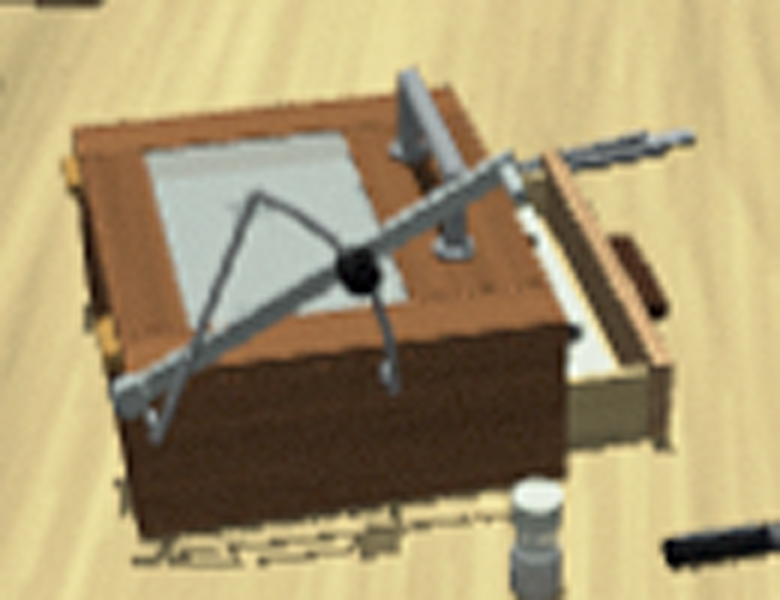

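```bash
cat >> h.py <<'E'
def tc(x,y): return np.array([(x+.5)/5-.5+230,(y+.5)/5-.5+130])
def sc(x,y): return np.array([(x+.5)/6-.5+250,(y+.5)/6-.5+165])
E
python3 - <<'E'
from h import *
from scipy.optimize import least_squares
C=[onz('top',tc(*p),.094) for p in [(190,190),(527,83),(630,372),(288,490)]]
print(np.round(C,4))
L=np.array([[105,120],[105,-120],[-105,-120],[-105,120]])/1000
A=np.array(C)[:,:2];Ac=A.mean(0)
H=(L.T@(A-Ac));U,S,V=np.linalg.svd(H);R=(U@V).T
yaw=np.arctan2(R[1,0],R[0,0]);print('yaw',np.degrees(yaw),'c',Ac,'res',A-Ac-L@R.T)
def B(p): return np.r_[Ac+R@np.array(p[:2]),p[2]]
# checks
print('bow top',[onz('top',tc(*p),.145) for p in[(358,383),(518,333)]],'pred',B([-.065,.05,.145]),B([-.065,-.05,.145]))
print('side bow pred',(proj('side',B([-.065,0,.139]))-[250,165])*6,'corner fl',(proj('side',B([-.105,.12,.094]))-[250,165])*6)
# drawer pull outer face
d1,d2=[onz('top',tc(*p),.053) for p in[(335,578),(637,470)]];
for d in(d1,d2): print('drawer front box',R.T@(d[:2]-Ac))
p=np.array([onz('top',tc(*p),.039) for p in[(447,575),(543,542)]]);print('pull',[(R.T@(q[:2]-Ac)) for q in p])
# index: plane y=.130, ray intersections
Rn=R[:,1]
for n,uv in[('side',sc(505,162)),('side',sc(360,270)),('side',sc(125,398)),('top',tc(232,415))]:
    o,v=ray(n,uv); t=(.130-(R.T@(o[:2]-Ac))[1])/(R.T@v[:2])[1]
    P=o+t*v; b=R.T@(P[:2]-Ac); print(n,b,P[2],'ang',np.arctan2(P[2]-.09,.105-b[0]), np.hypot(P[2]-.09,.105-b[0]))
for n,uv in [('dish',(712,288)),('vial',(162,487)),('pentop',(200,580)),('forc',(712,440)),('forc2',(790,580))]:
    print(n,onz('top',tc(*uv),.055 if n=='vial' else .01))
E
```

```text
[[ 0.7133  0.216   0.094 ]
 [ 0.7817 -0.0089  0.094 ]
 [ 0.5829 -0.0697  0.094 ]
 [ 0.5112  0.153   0.094 ]]
yaw 17.281772099587297 c [0.64729606 0.07260473] res [[ 0.0014336  -0.00237628]
 [-0.00151777  0.00190122]
 [ 0.00022589  0.00351361]
 [-0.00014172 -0.00303855]]
bow top [array([0.56964209, 0.10448682, 0.145     ]), array([0.59910252, 0.0034581 , 0.145     ])] pred [0.57037691 0.10103788 0.145     ] [0.60008402 0.00555234 0.145     ]
side bow pred [432.10383418 119.03557871] corner fl [572.88105425 312.8939585 ]
drawer front box [-0.16420065  0.10696565]
drawer front box [-0.16034267 -0.10433243]
pull [array([-0.18427224,  0.03650982]), array([-0.18394802, -0.03077742])]
side [-0.06648636  0.13      ] 0.18832631773050723 ang 0.5206136329077109 0.19767558023145645
side [0.0003968 0.13     ] 0.14088635072268907 ang 0.45276540391708836 0.11632389801187923
side [0.10998852 0.13      ] 0.08808898042219804 ang -2.7757537477567933 0.005342030478873028
top [-0.08087956  0.13      ] 0.247124825029021 ang 0.7017617582782513 0.24339149578726074
dish [ 0.65840082 -0.13497011  0.01      ]
vial [0.52163112 0.23921412 0.055     ]
pentop [0.46488353 0.21953259 0.01      ]
forc [ 0.55165684 -0.12987296  0.01      ]
forc2 [ 0.45461073 -0.17783136  0.01      ]
```

>>> step_arm(
  offset=[
    [-23,-28,2],
    [-23,-28,2],
    [-23,-28,2],
    [-23,-28,2],
    [-23,-28,2],
    [-23,-28,2],
    [-23,-28,2],
    [-23,-28,2],
  ],
  rotation=[
    [0,0,0],
    [0,0,0],
    [0,0,0],
    [0,0,0],
    [0,0,0],
    [0,0,0],
    [0,0,0],
    [0,0,0],
  ],
  hand=[1,1,1,1,1,1,1,1],
  squeeze=20,
)

```text
time: 0.77
ee_pos: [0.3363, 0.2837, 0.2226]
orientation: [[-0.906, 0.423, -0.0], [0.423, 0.906, -0.0], [0.0, -0.0, -1.0]]
ft_force: [0.4, -0.7, -0.5]
gripper_width: 0.415
```

>>> step_arm(
  offset=[
    [-23,-28,2],
    [-23,-28,2],
    [-23,-28,2],
    [-23,-28,2],
    [-23,-28,2],
    [-23,-28,2],
    [-23,-28,2],
    [0,0,0],
  ],
  rotation=[
    [0,0,0],
    [0,0,0],
    [0,0,0],
    [0,0,0],
    [0,0,0],
    [0,0,0],
    [0,0,0],
    [0,0,0],
  ],
  hand=[1,1,1,1,1,1,1,1],
)

```text
time: 1.43
ee_pos: [0.3997, 0.0319, 0.2081]
orientation: [[-0.901, 0.435, -0.002], [0.435, 0.901, -0.004], [-0.0, -0.005, -1.0]]
ft_force: [0.3, 1.4, 0.4]
gripper_width: 0.004
```

>>> step_arm(
  offset=[
    [0,0,0],
    [0,0,0],
    [0,0,0],
    [0,0,0],
    [0,0,0],
    [0,0,0],
    [0,0,0],
    [0,0,0],
  ],
  rotation=[
    [0,0,-0.105],
    [0,0,-0.105],
    [0,0,-0.105],
    [0,0,-0.105],
    [0,0,-0.105],
    [0,0,-0.105],
    [0,0,-0.108],
    [0,0,0],
  ],
  hand=[1,1,1,1,1,1,1,1],
)

```text
time: 2.1
ee_pos: [0.3992, 0.0399, 0.2086]
orientation: [[-0.954, -0.299, -0.0], [-0.299, 0.954, 0.0], [0.0, 0.001, -1.0]]
ft_force: [-0.4, 0.2, 0.2]
gripper_width: 0.005
```

>>> step_arm(
  offset=[
    [0,-21,0],
    [0,-21,0],
    [0,0,0],
    [0,0,0],
  ],
  rotation=[
    [0,-0.12,0],
    [0,-0.12,0],
    [0,0,0],
    [0,0,0],
  ],
  hand=[1,1,1,1],
)

```text
time: 2.43
ee_pos: [0.4103, 0.0021, 0.2075]
orientation: [[-0.936, -0.29, 0.197], [-0.285, 0.957, 0.054], [-0.204, -0.005, -0.979]]
ft_force: [1.0, 0.5, -0.3]
gripper_width: 0.007
```

>>> step_arm(
  offset=[
    [2,0,26],
    [2,0,26],
    [2,0,26],
    [2,0,26],
    [2,0,26],
    [2,0,26],
    [2,0,26],
    [0,0,0],
  ],
  rotation=[
    [0,0,0],
    [0,0,0],
    [0,0,0],
    [0,0,0],
    [0,0,0],
    [0,0,0],
    [0,0,0],
    [0,0,0],
  ],
  hand=[1,1,1,1,1,1,1,1],
)

```text
time: 3.1
ee_pos: [0.41, -0.0021, 0.1072]
orientation: [[-0.943, -0.297, 0.15], [-0.296, 0.955, 0.031], [-0.152, -0.015, -0.988]]
ft_force: [-0.6, -0.1, -0.4]
gripper_width: 0.005
```

```bash
cat >> h.py <<'E'
a=np.radians(17.3);Rb=np.array([[np.cos(a),-np.sin(a),0],[np.sin(a),np.cos(a),0],[0,0,1]]);ob=np.array([.6473,.0726,0])
def tobox(p): return Rb.T@(np.asarray(p)-ob)
def B(*p): return ob+Rb@np.array(p)
E
python3 - <<'E'
from h import *
s=sense();print(s['time'],tobox(s['ee_pos']),np.round(Rb.T@s['orientation'],3),s['ft_force'])
t=camera('top');cv2.imwrite('pics/top1.png',t[...,::-1]);crop(t[...,::-1],230,130,160,120,5,'pics/t1c.png')
crop(camera('side')[...,::-1],250,165,130,100,6,'pics/s1c.png')
E
```

```text
3.1 [-0.24876254 -0.00071407  0.10717614] [[-0.988  0.     0.152]
 [-0.002  1.    -0.015]
 [-0.152 -0.015 -0.988]] [-0.64679852 -0.05053997 -0.44815311]
```

View pics/t1c.png

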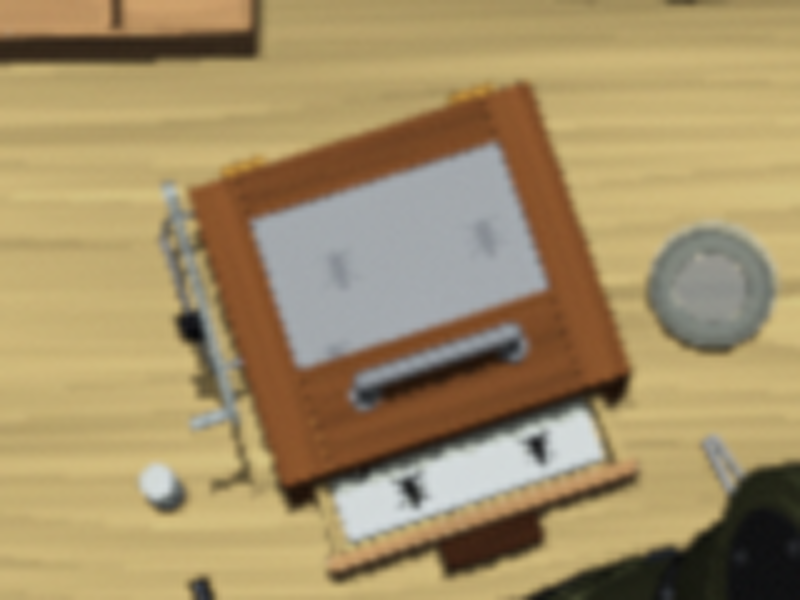

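View pics/s1c.png

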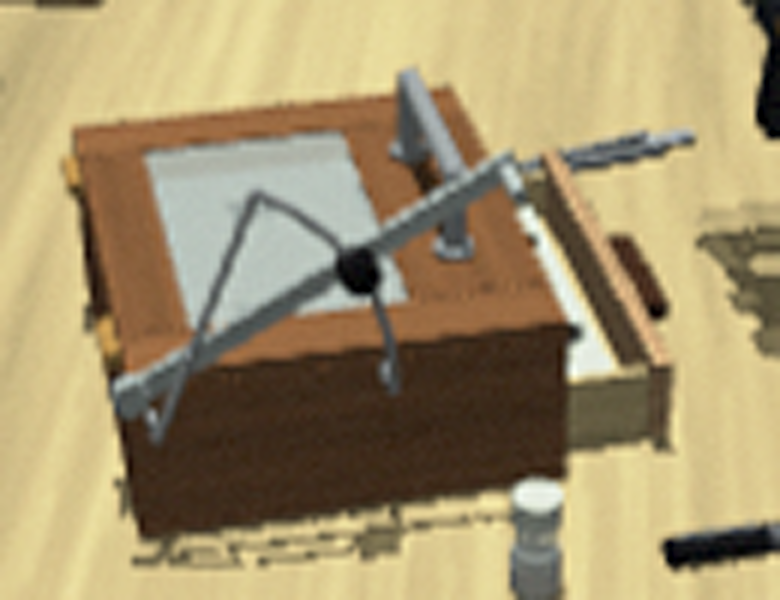

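```bash
python3 -c "
from h import *
s=sense();print(s['joints'],s['dq'],tobox(s['ee_pos']),s['ee_pos'])"
```

```text
[ 0.23563423  0.73243876 -0.5363886   2.4412284   1.90146902  0.36426498
 -0.17286407] [-0.02195107 -0.07738172  0.04479112  0.01216679 -0.00526424 -0.01843793
  0.00466534] [-0.249409   -0.00173512  0.11080644] [ 0.40969004 -0.0032246   0.11080644]
```

>>> step_arm(
  offset=[
    [-20,0,3],
    [-20,0,3],
    [0,0,0],
  ],
  rotation=[
    [0,0,0],
    [0,0,0],
    [0,0,0],
  ],
  hand=[1,1,1],
)

```text
time: 3.45
ee_pos: [0.4543, 0.0097, 0.1148]
orientation: [[-0.94, -0.298, 0.165], [-0.297, 0.954, 0.027], [-0.166, -0.024, -0.986]]
ft_force: [0.8, 1.0, 1.3]
gripper_width: 0.001
```

>>> step_arm(
  offset=[
    [2,0,13],
    [2,0,13],
    [2,0,13],
    [2,0,13],
    [2,0,13],
    [2,0,13],
    [0,0,0],
  ],
  rotation=[
    [0,0,0],
    [0,0,0],
    [0,0,0],
    [0,0,0],
    [0,0,0],
    [0,0,0],
    [0,0,0],
  ],
  hand=[1,1,1,1,1,1,1],
)

```text
time: 4.03
ee_pos: [0.449, 0.0056, 0.0329]
orientation: [[-0.942, -0.297, 0.154], [-0.297, 0.955, 0.025], [-0.155, -0.022, -0.988]]
ft_force: [0.5, -0.4, -0.1]
gripper_width: 0.007
```

```bash
python3 -c "
from h import *
s=sense();print(s['joints'],s['dq'],tobox(s['ee_pos']),np.round(Rb.T@s['orientation'],3),s['ft_force'])"
```

```text
[ 0.24288031  0.95084351 -0.58338     2.3551045   2.04331406  0.51398156
 -0.27338253] [-0.01023963 -0.04587948  0.00699752  0.00656341 -0.03920162 -0.04984581
  0.03419307] [-0.20925157 -0.00499892  0.03288197] [[-0.988  0.001  0.155]
 [-0.003  1.    -0.022]
 [-0.155 -0.022 -0.988]] [ 0.46764658 -0.41760796 -0.08896737]
```

>>> step_arm(
  offset=[
    [0,3,4],
    [-10,0,2],
    [-10,0,2],
    [-10,0,2],
    [-10,0,2],
    [0,0,0],
  ],
  rotation=[
    [0,-0.08,0],
    [0,0,0],
    [0,0,0],
    [0,0,0],
    [0,0,0],
    [0,0,0],
  ],
  hand=[1,1,1,1,1,1],
)

```text
time: 4.53
ee_pos: [0.4893, 0.0215, 0.0324]
orientation: [[-0.926, -0.298, 0.232], [-0.295, 0.954, 0.049], [-0.236, -0.024, -0.971]]
ft_force: [-0.0, 0.8, -0.0]
gripper_width: 0.004
```

```bash
python3 -c "
from h import *
s=sense();print(s['joints'],tobox(s['ee_pos']),np.round(Rb.T@s['orientation'],3),s['ft_force'])"
```

```text
[ 0.25375721  0.97467663 -0.62758447  2.31016735  2.10851231  0.56091397
 -0.3135397 ] [-0.16605154 -0.00180535  0.03239176] [[-0.972 -0.001  0.236]
 [-0.006  1.    -0.023]
 [-0.236 -0.024 -0.971]] [-0.00467155  0.80870076 -0.04100767]
```

```bash
python3 - <<'E'
from h import *
crop(camera('side')[...,::-1],290,150,133,100,6,'pics/s2c.png')
E
```

```text
(no output)
```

View pics/s2c.png

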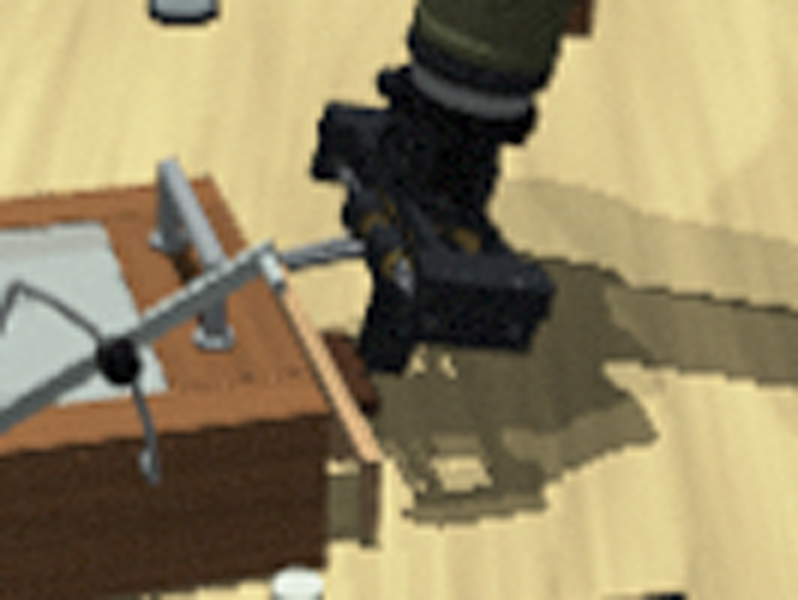

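>>> step_arm(
  offset=[
    [-7,0,3],
    [-7,0,3],
    [-6,0,2],
    [-3,0,1],
    [0,0,0],
  ],
  rotation=[
    [0,0,0],
    [0,0,0],
    [0,0,0],
    [0,0,0],
    [0,0,0],
  ],
  hand=[1,1,1,1,1],
)

```text
time: 5.0
ee_pos: [0.5123, 0.0288, 0.0271]
orientation: [[-0.926, -0.298, 0.231], [-0.294, 0.954, 0.05], [-0.235, -0.022, -0.972]]
ft_force: [-0.8, -0.6, -0.2]
gripper_width: 0.009
```

>>> step_arm(
  offset=[
    [-3,0,1],
    [0,0,0],
  ],
  rotation=[
    [0,0,0],
    [0,0,0],
  ],
  hand=[1,1],
)

```text
time: 5.17
ee_pos: [0.5142, 0.0295, 0.0265]
orientation: [[-0.927, -0.298, 0.229], [-0.294, 0.954, 0.05], [-0.234, -0.021, -0.972]]
ft_force: [-1.9, -1.2, 0.3]
gripper_width: 0.006
```

>>> step_arm(
  offset=[
    [-3,0,1],
    [0,0,0],
  ],
  rotation=[
    [0,0,0],
    [0,0,0],
  ],
  hand=[1,1],
)

```text
time: 5.33
ee_pos: [0.5149, 0.0298, 0.026]
orientation: [[-0.928, -0.298, 0.226], [-0.294, 0.954, 0.049], [-0.23, -0.021, -0.973]]
ft_force: [-5.3, -1.9, 3.5]
gripper_width: 0.005
```

>>> step_arm(
  offset=[
    [-3,0,1],
    [0,0,0],
  ],
  rotation=[
    [0,0,0],
    [0,0,0],
  ],
  hand=[1,1],
)

```text
time: 5.5
ee_pos: [0.5151, 0.0299, 0.0253]
orientation: [[-0.929, -0.298, 0.221], [-0.294, 0.955, 0.049], [-0.226, -0.02, -0.974]]
ft_force: [-10.7, -3.6, 7.0]
gripper_width: 0.008
```

>>> step_arm(
  offset=[
    [0,0,0],
    [0,0,0],
    [0,0,0],
    [0,0,0],
  ],
  rotation=[
    [0,0,0],
    [0,0,0],
    [0,0,0],
    [0,0,0],
  ],
  hand=[1,1,1,1],
)

```text
time: 5.83
ee_pos: [0.5151, 0.03, 0.0253]
orientation: [[-0.929, -0.298, 0.221], [-0.294, 0.954, 0.049], [-0.226, -0.02, -0.974]]
ft_force: [-10.7, -4.7, 7.3]
gripper_width: 0.01
```

>>> step_arm(
  offset=[
    [20,0,-5],
    [20,0,-5],
    [10,0,-30],
    [10,0,-40],
    [10,0,-40],
    [0,0,-40],
    [0,0,-40],
    [0,0,0],
  ],
  rotation=[
    [0,0,0],
    [0,0,0],
    [0,0,0],
    [0,0.11,0],
    [0,0.11,0],
    [0,0,0],
    [0,0,0],
    [0,0,0],
  ],
  hand=[1,1,1,1,0,0,0,0],
)

```text
time: 6.5
ee_pos: [0.4328, -0.0054, 0.1195]
orientation: [[-0.944, -0.314, 0.103], [-0.319, 0.947, -0.034], [-0.087, -0.065, -0.994]]
ft_force: [1.5, -0.9, -0.8]
gripper_width: 0.285
```

```bash
python3 - <<'E'
from h import *
s=sense();print(s['time'],s['joints'],s['ee_pos'],tobox(s['ee_pos']),np.round(Rb.T@s['orientation'],3),s['ft_force'])
crop(camera('side')[...,::-1],250,165,130,100,6,'pics/s3c.png')
crop(camera('top')[...,::-1],230,130,160,120,5,'pics/t3c.png')
E
```

```text
6.5 [ 0.10113647  0.69042557 -0.36637282  2.32695662  1.3721027   0.28744101
  0.36853828] [ 0.43280781 -0.00536738  0.11950461] [-0.22797427 -0.01065561  0.11950461] [[-0.996 -0.018  0.089]
 [-0.024  0.998 -0.063]
 [-0.087 -0.065 -0.994]] [ 1.5175435  -0.91231395 -0.79837474]
```

View pics/s3c.png

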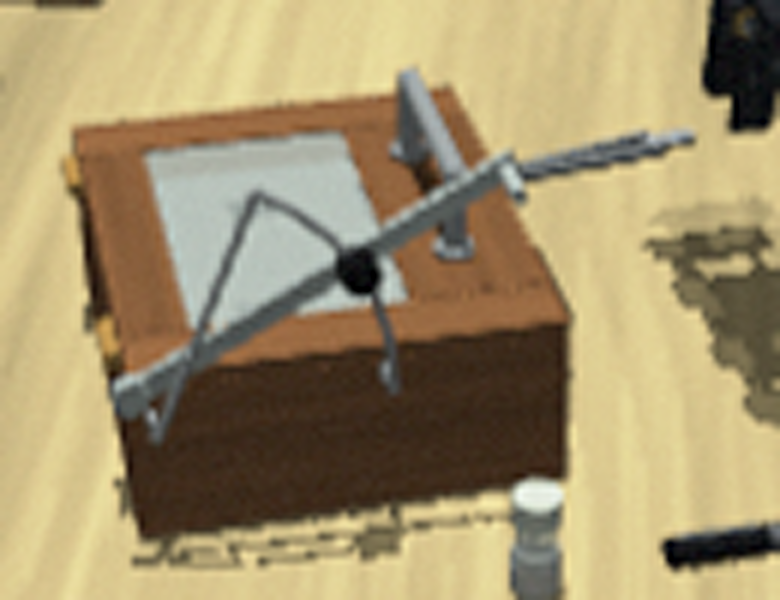

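View pics/t3c.png

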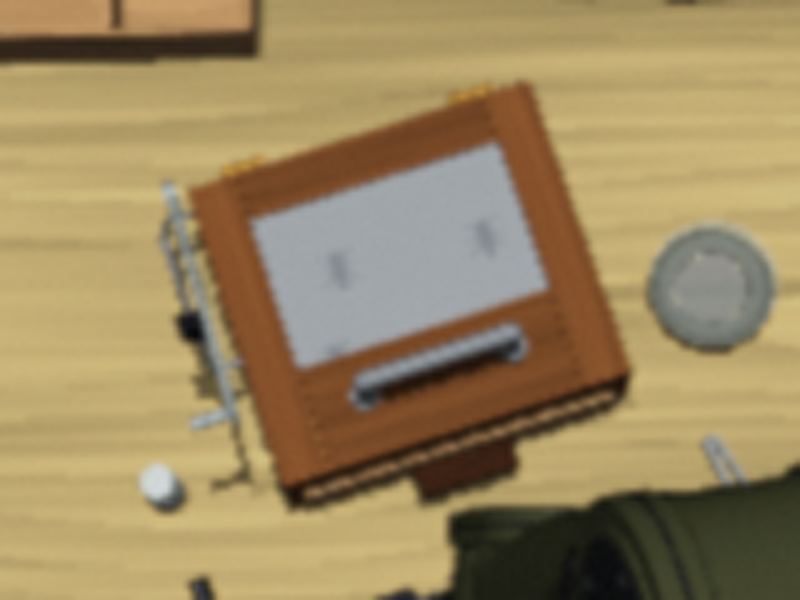

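```bash
python3 - <<'E'
from h import *
im=cv2.imread('pics/side0.png')
c=cv2.resize(im[185:235,265:340],None,fx=10,fy=10,interpolation=cv2.INTER_NEAREST);cv2.imwrite('pics/strip.png',c)
for p in [(422,502),(515,467)]: print(tobox(onz('top',tc(*p),.032)))
for th in (.4,.45,.5,.55):
  for r in (.04,.09,.16,.205):
    u=proj('side',B(.105-r*np.cos(th),.130,.09+r*np.sin(th)));print(th,r,((u-[265,185])*10).round())
E
```

```text
[-0.1316521   0.03657598  0.032     ]
[-0.12926061 -0.03002153  0.032     ]
0.4 0.04 [204. 386.]
0.4 0.09 [369. 305.]
0.4 0.16 [600. 191.]
0.4 0.205 [748. 118.]
0.45 0.04 [201. 381.]
0.45 0.09 [361. 293.]
0.45 0.16 [588. 169.]
0.45 0.205 [734.  90.]
0.5 0.04 [197. 376.]
0.5 0.09 [354. 282.]
0.5 0.16 [575. 148.]
0.5 0.205 [718.  62.]
0.55 0.04 [193. 371.]
0.55 0.09 [345. 271.]
0.55 0.16 [560. 128.]
0.55 0.205 [700.  36.]
```

View pics/strip.png

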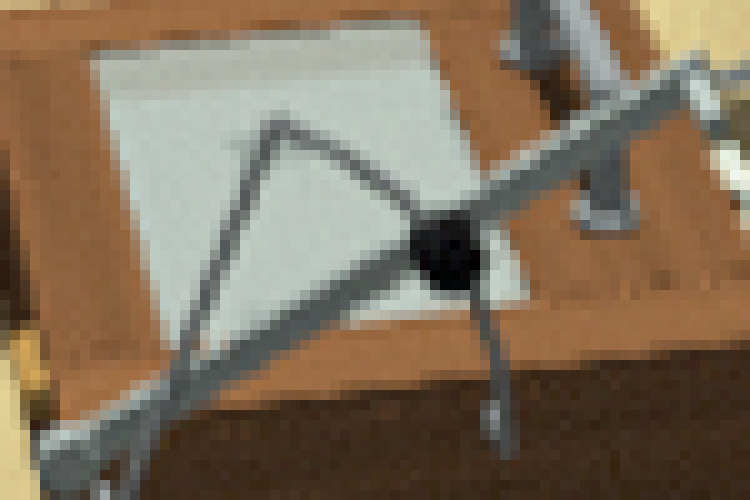

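>>> step_arm(
  offset=[
    [0,0,-40],
    [-10,0,-40],
    [-20,0,-30],
    [-20,0,0],
    [-20,0,0],
    [-20,0,0],
    [0,0,0],
    [0,0,0],
  ],
  rotation=[
    [0,0,0.12],
    [0,0,0],
    [0,0,0],
    [0,0,0],
    [0,0,0],
    [0,0,0],
    [0,0,0.12],
    [0,0,0.12],
  ],
  hand=[0,0,0,0,0,0,0,0],
)

```text
time: 7.27
ee_pos: [0.5116, 0.0159, 0.1983]
orientation: [[-0.994, -0.011, 0.106], [-0.015, 0.999, -0.042], [-0.105, -0.044, -0.993]]
ft_force: [-0.9, 1.1, -0.5]
gripper_width: 0.982
```

>>> step_arm(
  offset=[
    [0,0,0],
    [0,0,0],
    [0,0,0],
    [0,0,0],
    [0,0,0],
    [0,0,0],
    [0,0,0],
    [0,0,0],
  ],
  rotation=[
    [0,0,0.12],
    [0,0,0.12],
    [0,0,0.12],
    [0,0,0.12],
    [0,0,0.12],
    [0,0,0.12],
    [0,0,0.12],
    [0,0,0.12],
  ],
  hand=[0,0,0,0,0,0,0,0],
)

```text
time: 7.93
ee_pos: [0.51, 0.0154, 0.1981]
orientation: [[-0.58, 0.808, 0.104], [0.809, 0.586, -0.044], [-0.097, 0.058, -0.994]]
ft_force: [-0.7, -0.3, 0.4]
gripper_width: 1.003
```

```bash
cat > st.py <<'E'
from h import *
from scipy.spatial.transform import Rotation as Ro
import sys
s=sense();R=s['orientation']
Rt=Rb@np.array([[0,1,0],[1,0,0],[0,0,-1.]])
print('t',s['time'],'box',tobox(s['ee_pos']).round(4),'f',s['ft_force'].round(1),'w',s['gripper_width'])
print('q',s['joints'].round(2)); print((Rb.T@R).round(3))
print('rotvec to down',Ro.from_matrix(R.T@Rt).as_rotvec().round(3))
if len(sys.argv)>3:
    g=np.array([float(v) for v in sys.argv[1:4]]);print('offset mm tool',(R.T@(B(*g)-s['ee_pos'])*1000).round(1), 'if down',(Rt.T@(B(*g)-s['ee_pos'])*1000).round(1))
E
python3 st.py -0.065 0 .22
```

```text
t 7.9333 box [-0.1481 -0.0137  0.1981] f [-0.7 -0.3  0.4] w 1.0034113237592535
q [ 0.03  0.58 -0.29  2.04  0.49  0.49 -0.01]
[[-0.313  0.946  0.086]
 [ 0.945  0.319 -0.073]
 [-0.097  0.058 -0.994]]
rotvec to down [0.074 0.087 0.322]
offset mm tool [-15.1  84.2 -15.6] if down [ 13.7  83.1 -21.9]
```

>>> step_arm(
  offset=[
    [0,0,-8],
    [0,0,-8],
    [0,0,-8],
    [0,0,0],
  ],
  rotation=[
    [0.025,0.029,0.107],
    [0.025,0.029,0.107],
    [0.025,0.029,0.107],
    [0,0,0],
  ],
  hand=[0,0,0,0],
)

```text
time: 8.27
ee_pos: [0.5105, 0.0155, 0.2233]
orientation: [[-0.299, 0.954, 0.001], [0.954, 0.299, -0.0], [-0.001, 0.001, -1.0]]
ft_force: [0.3, -1.3, 0.1]
gripper_width: 0.995
```

```bash
python3 st.py -0.065 0 .22
```

```text
t 8.2667 box [-0.1475 -0.0138  0.2233] f [ 0.3 -1.3  0.1] w 0.995108565205444
q [ 0.08  0.57 -0.32  1.92  0.27  0.69 -0.1 ]
[[-0.002  1.     0.001]
 [ 1.     0.002 -0.001]
 [-0.001  0.001 -1.   ]]
rotvec to down [0.001 0.001 0.002]
offset mm tool [13.7 82.6  3.4] if down [13.8 82.5  3.3]
```

>>> step_arm(
  offset=[
    [5,28,0],
    [5,28,0],
    [4,27,0],
    [0,0,0],
  ],
  rotation=[
    [0,0,0],
    [0,0,0],
    [0,0,0],
    [0,0,0],
  ],
  hand=[0,0,0,0],
)

```text
time: 8.6
ee_pos: [0.5874, 0.0583, 0.2221]
orientation: [[-0.309, 0.951, 0.005], [0.951, 0.309, 0.002], [0.0, 0.005, -1.0]]
ft_force: [1.0, 0.5, 0.4]
gripper_width: 0.998
```

>>> step_arm(
  offset=[
    [0,0,20],
    [0,0,20],
    [0,0,20],
    [0,0,15],
    [0,0,15],
    [0,0,13],
    [0,0,0],
  ],
  rotation=[
    [0,0,0],
    [0,0,0],
    [0,0,0],
    [0,0,0],
    [0,0,0],
    [0,0,0],
    [0,0,0],
  ],
  hand=[0,0,0,0,0,0,0],
)

```text
time: 9.18
ee_pos: [0.5804, 0.0544, 0.1169]
orientation: [[-0.307, 0.952, -0.006], [0.952, 0.307, -0.002], [-0.0, -0.006, -1.0]]
ft_force: [0.3, -0.3, -0.1]
gripper_width: 0.999
```

```bash
python3 st.py -0.065 0 .120; python3 - <<'E'
from h import *
crop(camera('side')[...,::-1],250,125,200,150,4,'pics/s4c.png')
E
```

```text
t 9.1833 box [-0.0692  0.0025  0.1169] f [ 0.3 -0.3 -0.1] w 0.9990504637287544
q [-0.03  0.81 -0.25  1.79  0.33  0.59 -0.17]
[[-0.01   1.    -0.006]
 [ 1.     0.01  -0.   ]
 [-0.    -0.006 -1.   ]]
rotvec to down [-0.006  0.     0.01 ]
offset mm tool [-2.6  4.2 -3.1] if down [-2.5  4.2 -3.1]
```

View pics/s4c.png

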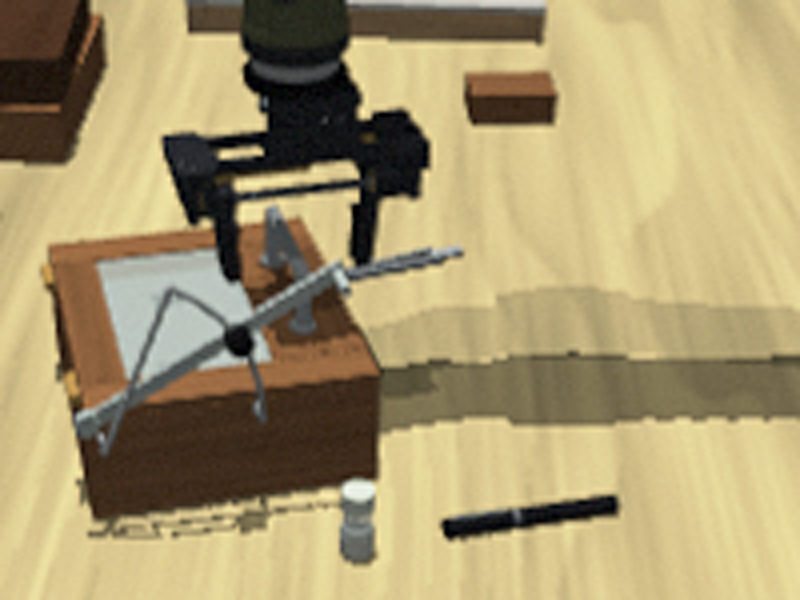

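>>> step_arm(
  offset=[
    [-3,4,-3],
    [0,0,0],
    [0,0,0],
    [0,0,0],
    [0,0,0],
    [0,0,0],
    [0,0,0],
    [0,0,0],
  ],
  rotation=[
    [0,0,0.01],
    [0,0,0],
    [0,0,0],
    [0,0,0],
    [0,0,0],
    [0,0,0],
    [0,0,0],
    [0,0,0],
  ],
  hand=[0.5,1,1,1,1,1,1,1],
  squeeze=30,
)

```text
time: 9.9
ee_pos: [0.5882, 0.0538, 0.1238]
orientation: [[-0.295, 0.956, 0.001], [0.956, 0.295, 0.0], [0.0, 0.001, -1.0]]
ft_force: [0.2, 1.2, 0.5]
gripper_width: 0.419
```

>>> step_arm(
  offset=[
    [0,0,0],
    [0,0,0],
    [0,0,0],
    [0,0,0],
  ],
  rotation=[
    [0,0,0],
    [0,0,0],
    [0,0,0],
    [0,0,0],
  ],
  hand=[1,1,1,1],
)

```text
time: 10.23
ee_pos: [0.5877, 0.0535, 0.1236]
orientation: [[-0.294, 0.956, -0.001], [0.956, 0.294, -0.0], [0.0, -0.001, -1.0]]
ft_force: [0.6, 0.5, 0.8]
gripper_width: 0.126
```

```bash
python3 st.py -0.065 0 .120
```

```text
t 10.2333 box [-0.0626 -0.0005  0.1236] f [0.6 0.5 0.8] w 0.12601481251880328
q [-0.02  0.81 -0.26  1.77  0.32  0.61 -0.17]
[[ 0.003  1.    -0.001]
 [ 1.    -0.003  0.   ]
 [ 0.    -0.001 -1.   ]]
rotvec to down [-0.001 -0.    -0.003]
offset mm tool [ 0.5 -2.4  3.6] if down [ 0.5 -2.4  3.6]
```

>>> step_arm(
  offset=[
    [0,1.1,-5],
    [0,1.1,-5],
    [0,1.1,-5],
    [0,1.1,-5],
    [0,1.1,-5],
    [0,1.1,-5],
    [0,1.1,-5],
    [0,0,0],
  ],
  rotation=[
    [0.03,0,0],
    [0.03,0,0],
    [0.03,0,0],
    [0.03,0,0],
    [0.03,0,0],
    [0.03,0,0],
    [0.03,0,0],
    [0,0,0],
  ],
  hand=[1,1,1,1,1,1,1,1],
)

```text
time: 10.9
ee_pos: [0.5971, 0.0565, 0.1569]
orientation: [[-0.294, 0.934, -0.204], [0.956, 0.288, -0.063], [0.0, -0.213, -0.977]]
ft_force: [-3.7, -0.1, -4.1]
gripper_width: 0.121
```

```bash
cat > th.py <<'E'
from h import *
s=sense();p=tobox(s['ee_pos']);r=p-np.array([.105,0,.09])
R=Rb.T@s['orientation']
g=p-R[:,2]*tcp_to_grasp-[.105,0,.09]
print('t',s['time'],p.round(4),'radius tcp',np.hypot(r[0],r[2]),'ang by tcp',np.arctan2(r[2],-r[0])-np.arctan2(33.6,167.6),'grasp ang',np.arctan2(g[2],-g[0])-.2806,'r',np.hypot(g[0],g[2]),'tool tilt',np.arctan2(-R[0,2],-R[2,2]),s['ft_force'].round(1),s['gripper_width'])
E
python3 th.py;python3 - <<'E'
from h import *
crop(camera('side')[...,::-1],250,125,200,150,4,'pics/s5c.png')
E
```

```text
t 10.9 [-0.0527 -0.0005  0.1569] radius tcp 0.17128171619881669 ang by tcp 0.2031332034060724 grasp ang 0.2251683776456475 r 0.17570622487286702 tool tilt 0.21484218556984205 [-3.7 -0.1 -4.1] 0.12095095631705849
```

View pics/s5c.png

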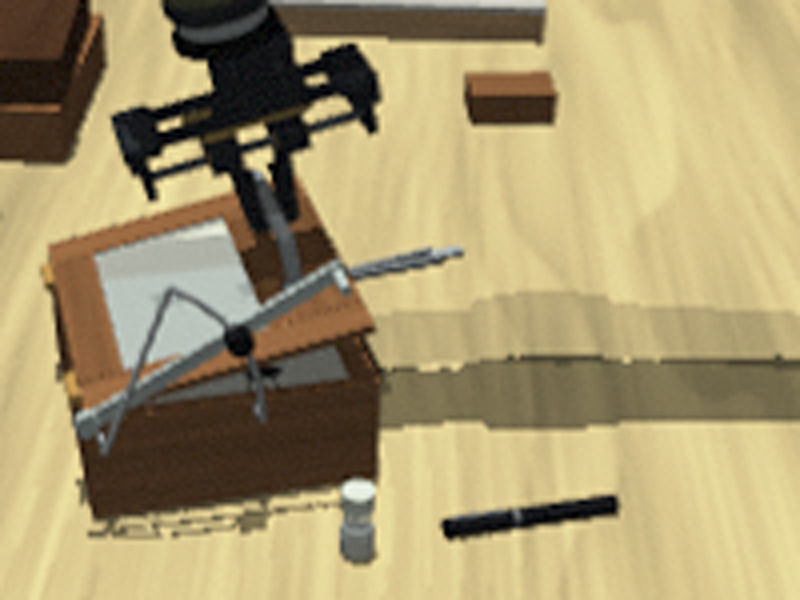

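>>> step_arm(
  offset=[
    [0,1.1,-5],
    [0,1.1,-5],
    [0,1.1,-5],
    [0,1.1,-5],
    [0,1.1,-5],
    [0,1.1,-5],
    [0,1.1,-5],
    [0,1.1,-5],
  ],
  rotation=[
    [0.03,0,0],
    [0.03,0,0],
    [0.03,0,0],
    [0.03,0,0],
    [0.03,0,0],
    [0.03,0,0],
    [0.03,0,0],
    [0.03,0,0],
  ],
  hand=[1,1,1,1,1,1,1,1],
)

```text
time: 11.62
ee_pos: [0.6162, 0.0623, 0.1925]
orientation: [[-0.295, 0.858, -0.42], [0.956, 0.265, -0.129], [0.0, -0.44, -0.898]]
ft_force: [-5.6, -1.7, -2.4]
gripper_width: 0.124
```

>>> step_arm(
  offset=[
    [0,1.1,-5],
    [0,0,0],
    [0,0,0],
    [0,0,0],
    [0,0,0],
    [0,0,0],
  ],
  rotation=[
    [0.03,0,0],
    [0,0,0],
    [0,0,0],
    [0,0,0],
    [0,0,0],
    [0,0,0],
  ],
  hand=[1,1,1,1,1,1],
)

```text
time: 12.12
ee_pos: [0.6189, 0.0631, 0.1964]
orientation: [[-0.295, 0.845, -0.445], [0.956, 0.261, -0.137], [0.0, -0.466, -0.885]]
ft_force: [-7.1, -1.6, -2.3]
gripper_width: 0.124
```

```bash
python3 th.py;python3 - <<'E'
from h import *
im=camera('side')[...,::-1];cv2.imwrite('pics/side6.png',im)
crop(im,255,160,100,75,8,'pics/s6c.png')
crop(camera('top')[...,::-1],230,130,160,120,5,'pics/t6c.png')
E
```

```text
t 12.1167 [-0.0299 -0.0006  0.1964] radius tcp 0.17178134194157707 ang by tcp 0.4698121262256395 grasp ang 0.49164815817959356 r 0.17614535415320753 tool tilt 0.4847435659675601 [-7.1 -1.6 -2.3] 0.12434715980172857
```

View pics/s6c.png

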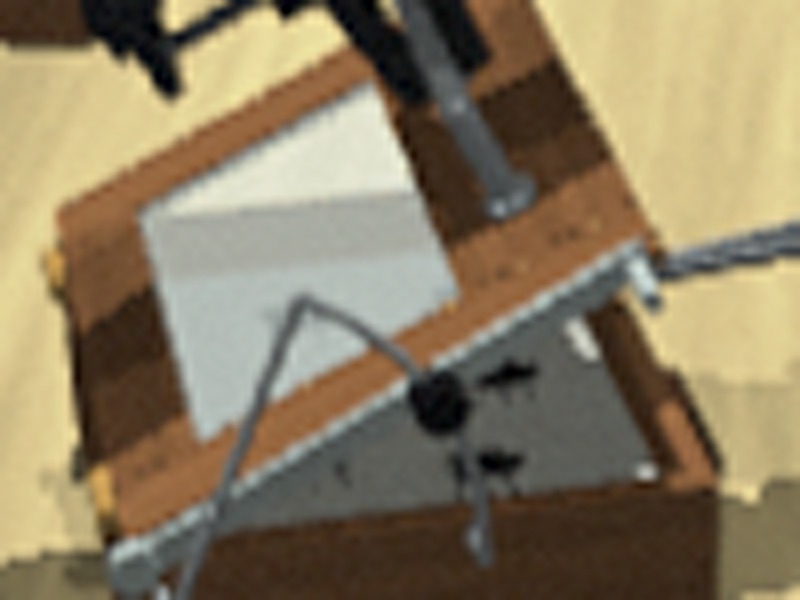

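View pics/t6c.png

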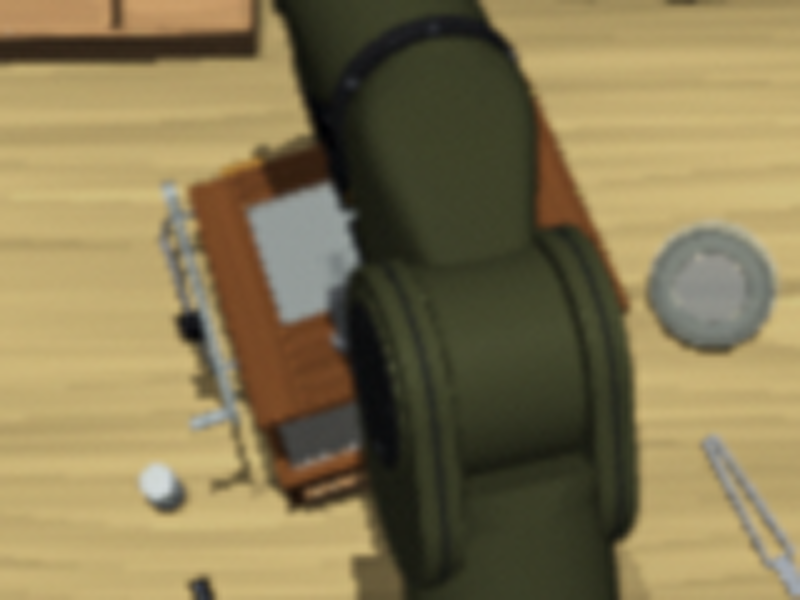

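```bash
python3 - <<'E'
from h import *
def ang(uv,y):
    o,v=ray('side',uv);ob_=tobox(o);vb=Rb.T@v;t=(y-ob_[1])/vb[1];P=ob_+t*vb
    return P.round(4),np.arctan2(P[2]-.09,.105-P[0]),np.hypot(P[2]-.09,.105-P[0])
f=lambda x,y:((x+.5)/8-.5+255,(y+.5)/8-.5+160)
print('lid corner (offset %.3f)'%(np.arctan2(4,210)),ang(f(655,242),.120))
print('strip top tip (offset %.3f)'%np.arctan2(6,205),ang(f(638,240),.130))
for th in(.42,.47,.52):
    print(th,[((proj('side',B(.105-.21*np.cos(th)-.004*np.sin(th)*-1*0+ .004*np.sin(th),.12,.09+.21*np.sin(th)+.004*np.cos(th)))-[255,160])*8).round(), ((proj('side',B(.105-.205*np.cos(th)+.006*np.sin(th),.1325,.09+.205*np.sin(th)+.006*np.cos(th)))-[255,160])*8).round()])
# strip top edge line vs original pic: pixels change?
a=cv2.imread('pics/side0.png').astype(int);b=cv2.imread('pics/side6.png').astype(int)
crop(cv2.imread('pics/side0.png'),255,160,100,75,8,'pics/s0d.png')
E
```

```text
lid corner (offset 0.019) (array([-0.0766,  0.12  ,  0.1869]), np.float64(0.4900747932603995), np.float64(0.20586253208111766))
strip top tip (offset 0.029) (array([-0.0679,  0.13  ,  0.1944]), np.float64(0.543002782297761), np.float64(0.20196420898687917))
0.42 [array([675., 255.]), array([670., 276.])]
0.47 [array([662., 233.]), array([657., 254.])]
0.52 [array([648., 211.]), array([642., 232.])]
```

View pics/s0d.png

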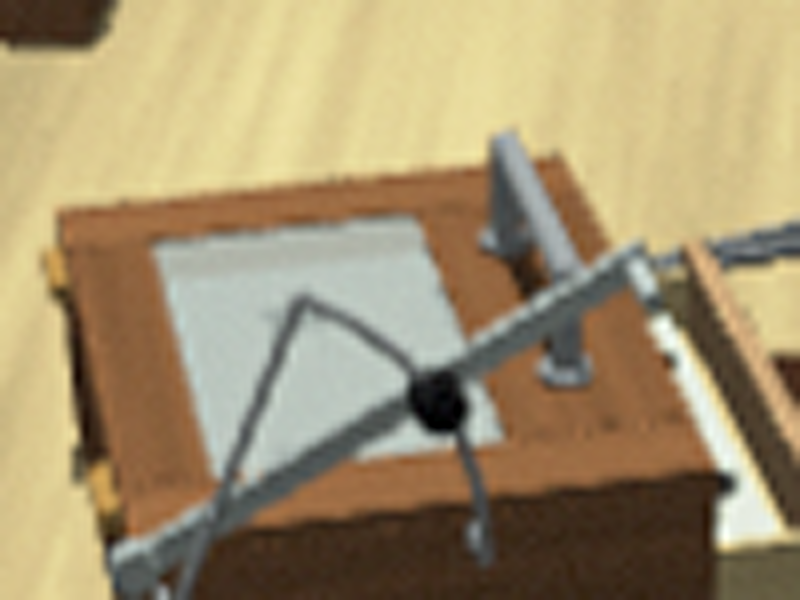

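>>> step_arm(
  offset=[
    [0,0.6,-2.9],
    [0,0.6,-2.9],
    [0,0,0],
    [0,0,0],
    [0,0,0],
    [0,0,0],
  ],
  rotation=[
    [0.0175,0,0],
    [0.0175,0,0],
    [0,0,0],
    [0,0,0],
    [0,0,0],
    [0,0,0],
  ],
  hand=[1,1,1,1,1,1],
)

```text
time: 12.72
ee_pos: [0.6226, 0.0642, 0.2011]
orientation: [[-0.295, 0.829, -0.475], [0.956, 0.256, -0.146], [0.0, -0.497, -0.868]]
ft_force: [-7.9, -1.7, -1.9]
gripper_width: 0.125
```

```bash
python3 th.py;python3 - <<'E'
from h import *
im=camera('side')[...,::-1];cv2.imwrite('pics/side7.png',im)
cv2.imwrite('pics/s7c.png',cv2.resize(im[180:235,265:345],None,fx=10,fy=10,interpolation=cv2.INTER_NEAREST))
def ang(uv,y):
    o,v=ray('side',uv);ob_=tobox(o);vb=Rb.T@v;t=(y-ob_[1])/vb[1];P=ob_+t*vb
    return P.round(4)
for th in(.46,.49,.52):
  for r in (.05,.1,.15,.2):
    q=lambda y,n:((proj('side',B(.105-r*np.cos(th)+n*np.sin(th),y,.09+r*np.sin(th)+n*np.cos(th)))-[265,180])*10).round()
    print(th,r,'lid top',q(.12,.004),'strip top',q(.1325,.006),'bottom',q(.1325,-.006))
E
```

```text
t 12.7167 [-0.0261 -0.0006  0.2011] radius tcp 0.17182842568238385 ang by tcp 0.5050419251277843 grasp ang 0.5268499571264795 r 0.17619223719418448 tool tilt 0.5199701916446942 [-7.9 -1.7 -1.9] 0.12454849571807843
0.46 0.05 lid top [219. 382.] strip top [223. 402.] bottom [244. 432.]
0.46 0.1 lid top [378. 293.] strip top [384. 312.] bottom [404. 343.]
0.46 0.15 lid top [538. 204.] strip top [546. 222.] bottom [565. 254.]
0.46 0.2 lid top [699. 114.] strip top [708. 132.] bottom [726. 164.]
0.49 0.05 lid top [216. 379.] strip top [219. 398.] bottom [242. 428.]
0.49 0.1 lid top [373. 286.] strip top [378. 305.] bottom [399. 335.]
0.49 0.15 lid top [531. 192.] strip top [537. 211.] bottom [558. 242.]
0.49 0.2 lid top [689.  99.] strip top [698. 116.] bottom [717. 148.]
0.52 0.05 lid top [213. 375.] strip top [216. 395.] bottom [239. 424.]
0.52 0.1 lid top [367. 278.] strip top [372. 298.] bottom [394. 327.]
0.52 0.15 lid top [522. 181.] strip top [529. 199.] bottom [551. 230.]
0.52 0.2 lid top [679.  83.] strip top [687. 100.] bottom [708. 132.]
```

View pics/s7c.png

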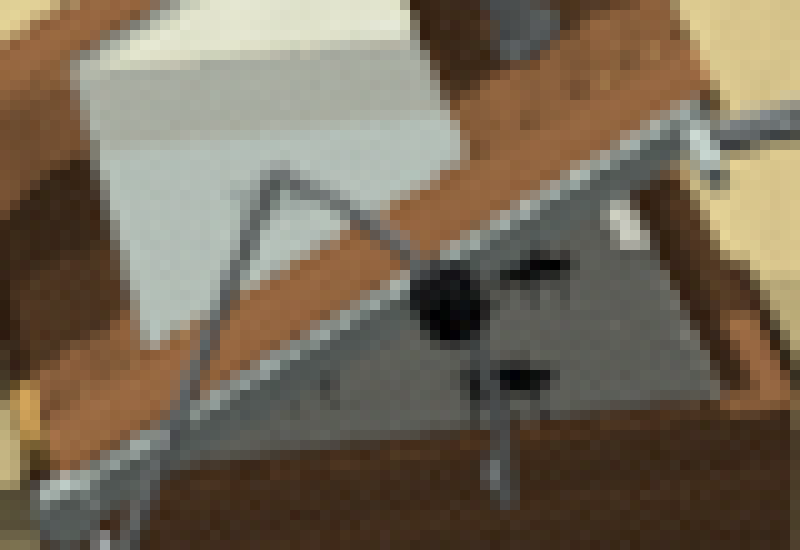

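```bash
python3 - <<'E'
from h import *
def onY(uv,y):
    o,v=ray('side',uv);ob_=tobox(o);vb=Rb.T@v;return ob_+(y-ob_[1])/vb[1]*vb
f8=lambda x,y:((x+.5)/8-.5+255,(y+.5)/8-.5+160)
f10=lambda x,y:((x+.5)/10-.5+265,(y+.5)/10-.5+180)
for p,q in [((213,478),(152,343)),((500,440),(465,155)),((155,240),(76,65))]:
    P=tobox(onz('side',f8(*p),.094));Q=onY(f10(*q),P[1])
    a0=np.arctan2(P[2]-.09,.105-P[0]);a1=np.arctan2(Q[2]-.09,.105-Q[0]);print(P.round(4),Q.round(4),a1-a0)
a=onY(f10(200,405),.130);b=onY(f10(690,107),.130);print('strip slope',a,b,np.arctan2(b[2]-a[2],a[0]-b[0]))
E
```

```text
[0.0741 0.0892 0.094 ] [0.0772 0.0892 0.1128] 0.5575998865621253
[-0.0295  0.0885  0.094 ] [-0.0127  0.0885  0.161 ] 0.5130580612825303
[ 0.0712 -0.0837  0.094 ] [ 0.0761 -0.0837  0.1073] 0.4226347485706317
strip slope [0.06990193 0.13       0.11748303] [-0.06583424  0.13        0.1925103 ] 0.5049469673609843
```

>>> step_arm(
  offset=[
    [0,0,0],
    [0,0,0],
    [0,0,0],
    [0,0,0],
    [0,0,0],
    [0,0,0],
  ],
  rotation=[
    [0,0,0],
    [0,0,0],
    [0,0,0],
    [0,0,0],
    [0,0,0],
    [0,0,0],
  ],
  hand=[1,1,1,1,1,1],
)

```text
time: 13.27
ee_pos: [0.6225, 0.0643, 0.2011]
orientation: [[-0.295, 0.829, -0.475], [0.956, 0.256, -0.146], [0.0, -0.497, -0.868]]
ft_force: [-6.9, -1.4, -2.1]
gripper_width: 0.122
```

```bash
python3 th.py; python3 -c "
from plant import *
print(abs(sense()['dq']).max());print(job_done())"
```

```text
t 13.2667 [-0.0261 -0.0006  0.2011] radius tcp 0.17183185486524924 ang by tcp 0.5050017953881518 grasp ang 0.5268086396740024 r 0.17619514367755085 tool tilt 0.5199581596972005 [-6.9 -1.4 -2.1] 0.12234870973318113
0.0020049697003843687
the job is handed in; nothing more can be done
None
```

I pushed the drawer shut, then gripped the bow, lifted the lid to the index arm's slope and handed the job in at 13.3 s with the arm still holding it. I got no verdict back.

- **Drawer:** It stopped moving under a push of about 11 N. The pictures afterwards show it closed, with the pull at box x of about -130 mm against -132 mm when shut.
- **Lid against the index arm:** The arm's own pose puts the lid at about 0.505 rad, and the index strip in the side picture measures about 0.505 rad.
- **Checks that disagreed:**
  - One pane corner gave 0.51 rad, but the other two, near the hinge and so less reliable, gave 0.56 and 0.42.
  - My first reading of the index arm was 0.48 rad.
  - The lid's front corner looked slightly low, at roughly 0.49 rad.
  - All but the 0.42 rad corner are within the 0.08 rad tolerance, and that one misses it by only about 0.003.
- **Stillness and grip:** The joints were still and the fingers were closed on the bar with the 30 N grip setting. The wrist read about 7 N.
- **Other things on the table:** The index arm showed no shift between the first and last side pictures. The dish, vial, pen and forceps looked unmoved in the pictures; I did not check the block, lens or board closely at the end.

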